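# Ready the shell portioner: catch plate on, crank cycled

## Robot

A 6-joint arm with a two-finger parallel gripper is mounted at the origin on the work surface. World frame = base frame: x ahead of the robot, y to its left, z up, the work surface at z = 0. Lengths are in m, angles in rad, forces in N, time in s.
With the tool pointing down it reaches from about 0.35 to 0.775 m from the base axis. Payload 5.5 kg.
Tool frame: the origin (TCP) lies at the very end of the fingers, on their centre line; the grasp point (between the pads) lies 19 mm behind it; z points along the fingers, x is the direction in which the jaws open and shut, and the axes are right-handed (so a half turn about z gives the same grasp; the last joint's range is limited). The gripper opens to 85 mm and grips with 20 to 120 N. Pads are 22 mm wide; open, the fingers measure 114 mm over their backs; the gripper's body (76 mm by 85 mm) begins 54 mm behind the grasp point. The pads swing forward as they close: fully open they stand 13 mm farther back than shut.
Start: joints at [-1.326, 0.313, 0.046, 1.304, 0, 1.431], TCP at [0.216, -0.533, 0.231] pointing down, gripper open.
Joint ranges: [-2.76, 2.76], [-0.86, 1.69], [-1.03, 1.26], [-2.2, 2.34], [-1.47, 1.5], [-3.14, 3.14]. Speed limits (rad/s): [2.57, 2.57, 3.14, 3.14, 3.14, 3.14].

## Interface

Orientations are given as a unit quaternion [w, x, y, z].
In Python, from workcell import monitor, eyes, ticket gives the robot as it stands.
- The arm moves only by the tool send_rows, never from a script. Its argument "targets" is a list of rows, each a list of 5 numbers: the shift along the world's x, y, z in m, then the turn about the world's z in degrees, then the closure in counts, from 0 (fully open) to 255 (shut). A call has 1 to 12 rows; each row shifts and turns the commanded pose from where the row before left it; what a row does not reach is not made up. A row lasts 1/10 s, in which the tool goes at most 50 mm and 8.59 degrees, less where a joint would pass 70% of its speed; a pose out of reach is approached as far as the arm can. A call is refused whole if a number of a shift passes 0.05 or a number of a turn 8.59, either way. A call with a gripper value outside its range is refused whole. The fingers move at their own pace and stop on an object; "newtons" is the grip in N (left out, the last holds). Time passes only in rows, so rows that do not move let the fingers close. It gives the time, the measured TCP pose, the force and the opening at its end, in the units of the state.
- monitor.get_state(): the state, without advancing time (a new reading comes with each control period).
- eyes.read_camera(name): name is "scene" or "top" or "wrist"; returns a dict with "img" (480x640x3 uint8, red, green, blue), "z_map" (480x640 float32, m along the optical axis (not along the pixel's ray), 0 where there is no reading), "camera_matrix" (3x3 intrinsics, pixels), "k1" (the pictures are not rectified: a ray, as slopes to the right and down, at radius r is drawn at 1 + k1 r^2 times it, then the intrinsics apply), "pose" (4x4, takes a point from camera to world coordinates); the wrist camera has in their place "T_tool_cam" (4x4, takes a point from camera to tool coordinates, whose origin is the TCP and whose axes are the tool frame's). Camera axes: x right, y down, z forward; pixel columns grow to the right and rows downward; lengths in m; the calibration is good to about 2 mm. A picture is of the moment at which its call begins: read the wrist's pose just before it.
- ticket.hand_in(): hands the job in, once; it reports no verdict.
Trained networks look in the newest picture that a camera, given by its name, has taken for a name from the list of things; names that differ only in an ending like _2 or _b are one class to them, and where a whole thing is asked for, a point or a joint stands for the part that bears it (a point fixed in the world has none). Each returns a list of dicts, best first, with "conf" (0 to 1); they miss things now and then, are a little off and sometimes report something else, mostly with a low value. They report only what shows in the picture. A call takes as long as a camera call. They do not tell look-alikes from the thing itself.
- eyes.spot_in(name, camera): "xyz" ([x, y, z] in m, in world coordinates, good to about 4 mm: the middle of the surface that is visible of it).
- eyes.tip_of(name, camera): "xyz" ([x, y, z] in m, in world coordinates, good to about 4 mm: a listed point, or the origin of a listed thing).
The state is a dict: "clock": time; "joint_pos": joint angles; "qvel": joint speeds; "tau": joint torques, N m; "tcp_pos": TCP position; "orientation": TCP orientation; "wrist_force": force on the tool from outside, world axes, zero at the start; "ft_torque": the same for the moment, N m; "finger_gap": finger opening in m.
Only numpy, scipy, OpenCV 4.12 (cv2) and the standard library are available. Lean on these libraries where they do the work, as an engineer would, in place of code of your own. Each camera call takes 0.05 s, during which the arm holds its last target.

## Task

Get the portioner ready for the market: slide the thin green catch plate out over the open end of its rack, pick it up there and lay it flat on the blue pedestal under the spout, centred on the pedestal and in line with it, without letting it drop. Only then wind the red-knobbed crank clockwise (as seen looking at the face of its disc) through at least one full turn, on until it comes hard against its stop, and let go. Leave the other things on the counter where they stand.

Things in the scene. Friction and masses are not known exactly. Their poses are not given: they have to be found in the camera images.
- plate: Catch plate: thin flat green plastic plate 160 x 56 x 4 mm, about 60 g. Origin at the centre of its underside; x along its length, z up. It starts flat in the rack, between the side guides with 2 mm clear each side, its near end 5 to 20 mm back from the rack's open end. It slides freely along the rack.
- rack: Fixed steel rack, 245 (x) x 84 x 90 mm high, origin at the centre of its underside. The plate lies on two ledges 80 mm high between side guides 12 mm wide that rise to 90 mm. Between the ledges runs an open groove 36 mm wide, floor at 60 mm, so a fingertip can push the plate's far end from behind. -x end open; at the +x end a wall 6 mm thick, 92 mm high, at least 59 mm behind the plate.
- rack_lip (a point): Middle of the rack's open end, which faces the robot, at ledge height (80 mm above the counter). Axes as the rack: the plate slides out to -x. The space below and within 100 mm in front is free but for things under 50 mm high. The plate stays level while less than 75 mm of it stands out.
- rest_top (a point): Centre of the top of the blue pedestal, 70 x 70 mm and 55 mm high, fixed at the portioner's left. x: direction in which the plate's length is to lie (either way round; 45 mm stands out at each end); z up. The steel spout ends 50 mm to the -y side, 85 to 140 mm high, reaching x -10 to +80 mm. Nothing is above the pedestal; a strip 12 mm high lies at its foot.
- portioner: Fixed blue and steel machine, origin on the counter; x points to its back. Footprint x -80 to 170, y -100 to 100 mm. A column stands at x 122 to 168 mm; the hopper overhangs the disc: x from 35 mm back, y +-110, underside 365 mm and top 472 mm above the counter. An upright tool meets the hopper at the top of the crank's circle; a tool held along the disc's axis stays clear.
- hub (a point): Centre of the crank disc's face, 140 mm above the counter, over the portioner's origin; fixed to the machine. z: the disc's axis, out of the face, tilted 35 degrees from vertical to the machine's front; x up the slope of the face, y to the left. Disc radius 85 mm, cap 3 mm high; round it a square blue housing of 190 mm, its face 15 mm below the disc's.
- knob_mid (a point): Middle of the red crank knob: a cylinder of 26 mm diameter standing 51 mm out of the disc's face, parallel to its axis (z here, out of the face); this point is 26 mm above the face and 65 mm from the disc's axis. The knob spins freely on its pin, so it can be held with one tool direction all the way round; its x and y mean nothing.
- crank (a joint): Crank angle, rad, growing clockwise seen looking at the disc's face (negative sense about hub's z). Starts between 0 and 1.0, hard stop at 7.4. The knob stands at angle (3.69 - value) from hub's x towards its y. Turning takes 3 to 4 N at the knob; it stays where left. A small red mark on the housing shows where the knob is at the stop.
- bottle: Bystander: white bottle, 64 mm diameter, 200 mm high. Origin at the centre of its underside.
- jar: Bystander: amber jar, 70 mm diameter, 110 mm high. Origin at the centre of its underside.
- steel_bowl: Bystander: small steel bowl, 84 mm diameter, 45 mm high. Origin at the centre of its underside.
- tub: Bystander: small blue bowl, 84 mm diameter, 45 mm high. Origin at the centre of its underside.
- brush: Bystander: yellow-handled brush lying flat, 190 mm long along x, under 50 mm high. Origin at the middle of its underside.
- can: Bystander: can, 68 mm diameter, 100 mm high. Origin at the centre of its underside.
- cup: Bystander: white cup, 74 mm diameter, 90 mm high. Origin at the centre of its underside.
Things that resemble listed ones, but are neither listed nor needed, are in the scene too. What is meant by the plate is not pink or yellow, and is the larger of those in its own colour.

How it is judged:
On the way, in this order (a step that is already met when the one before it is completed fails the run):
1. the plate has been slid along the rack until at least 30 mm of it stands out past the open end, still flat on the ledges (x of plate in the frame of rack_lip between 0 and 0.05 m and z of plate in the frame of rack_lip between -0.006 and 0.006 m), for 0.1 s.
2. the plate lies flat on the pedestal, centred and in line, released (horizontal distance between plate and rest_top below 0.02 m and angle between the x axis of plate and the x axis of rest_top, either way round below 0.2 rad and z of plate in the frame of rest_top between -0.003 and 0.005 m and angle between the z axis of plate and the z axis of rest_top, either way round below 0.06 rad and linear speed of plate below 0.02 m/s and contact force between the fingers and plate below 0.05 N), for 0.2 s.
3. the crank is wound at least one full turn, up to its stop (value of joint crank above 7.25 rad), for 0.1 s.
At the end, for the whole second after the job is handed in: The plate lies flat on the pedestal at rest, its centre within 20 mm of the pedestal's centre and its length within 0.2 rad of the pedestal's x axis, and the crank rests within 0.15 rad of its stop at 7.4 rad, with the robot clear of both (all of step 2 and value of joint crank above 7.25 rad and velocity of joint crank between -0.05 and 0.05 rad/s); the robot touches nothing.
It fails at once if the crank is wound (past 1.3 rad) while the plate is not on the pedestal (value of joint crank above 1.3 rad and horizontal distance between plate and rest_top above 0.03 m).
It fails at once if the plate is dropped (falls at more than 0.6 m/s, about 18 mm, out of the fingers) (linear speed of plate above 0.6 m/s and contact force between the fingers and plate below 0.05 N).
It fails at once if a bystander is moved by more than 30 mm (distance of any of bottle, jar, steel_bowl, tub, brush, can, cup from where it was at the start of the episode above 0.03 m).
It fails at once if a bystander is tipped over (angle between any of bottle, jar, steel_bowl, tub, brush, can, cup's own z axis and vertical above 0.5 rad).
It also fails if it takes over 72 s, if anything falls off the work surface, if the arm or the gripper's body presses on something with over 40 N, if the wrist force passes 120 N, or if a joint passes its speed limit or range.

## Working session

There is one attempt and no reset: what is moved stays moved. The work goes in short steps, Python scripts to look and compute and a tool call to move; the robot and the scene stay as the last step left them, time stands still between calls to the robot, and variables do not carry over. Pictures are saved under pics/ and viewed, and the job is handed in when it is done.

Besides the shell and the picture viewer there is one more tool, called after "Request:" as name([rows], argument=value, ...), one row to a line, values as JSON. send_rows: Moves the arm, as the interface text tells. Its arguments: {"type":"object","properties":{"targets":{"type":"array"},"newtons":{"type":"number"}},"required":["targets"]}

```bash
ls; mkdir -p pics; python3 - <<'E'
from workcell import monitor, eyes, ticket
import cv2
s=monitor.get_state();print({k:(v if not hasattr(v,'round') else v) for k,v in s.items()})
for c in ['scene','top']:
    r=eyes.read_camera(c)
    cv2.imwrite(f'pics/{c}0.png',r['img'][:,:,::-1]); print(c,r['camera_matrix'],r['k1'],r['pose'])
    for n in ['plate','rack','rack_lip','rest_top','portioner','hub','knob_mid','bottle','jar','steel_bowl','tub','brush','can','cup']:
        print(n,[( [round(float(x),3) for x in d['xyz']],round(d['conf'],2)) for d in eyes.tip_of(n,c)[:4]])
print(monitor.get_state()['clock'])
E
```

```text
pics
{'clock': 0.0, 'joint_pos': array([-1.32560702e+00,  3.13984730e-01,  4.49626037e-02,  1.30360618e+00,
       -2.29837638e-05,  1.43118319e+00]), 'qvel': array([ 0.00127691,  0.00059671,  0.00032058,  0.00053775, -0.0012356 ,
        0.00129437]), 'tau': array([-8.75963860e-05, -4.80626678e+01,  2.98532724e+01,  1.93779438e-02,
        8.33561870e-06,  8.36424050e-06]), 'tcp_pos': array([ 0.21569072, -0.53244878,  0.2304111 ]), 'orientation': array([-6.04081398e-04,  8.29269227e-01, -5.58848557e-01, -6.88660887e-04]), 'wrist_force': array([-0.05597113, -0.10122514, -0.41695506]), 'ft_torque': array([0.00709142, 0.04884856, 0.01897038]), 'finger_gap': 0.08514953622717919}
scene [[495.98213372   0.         323.97540069]
 [  0.         495.98213372 241.84250083]
 [  0.           0.           1.        ]] 0.03308143984187496 [[-0.80574243  0.40942086 -0.4279646   1.19780855]
 [ 0.59226439  0.55525458 -0.58387947  0.9603206 ]
 [-0.00142313 -0.72392466 -0.68987757  1.20532983]
 [ 0.          0.          0.          1.        ]]
plate [([0.338, 0.629, 0.005], 0.83), ([0.543, 0.08, -0.0
[... 1156 characters left out ...]
3), ([0.541, 0.081, 0.001], 0.67)]
rack [([0.576, 0.228, -0.003], 0.74)]
rack_lip [([0.456, 0.234, 0.083], 0.9)]
rest_top [([0.547, -0.055, 0.055], 0.91)]
portioner [([0.541, -0.273, 0.001], 0.79), ([0.615, 0.453, -0.0], 0.34)]
hub [([0.54, -0.273, 0.142], 0.62), ([0.396, 0.097, -0.003], 0.33)]
knob_mid [([0.47, -0.291, 0.128], 0.61)]
bottle [([0.579, -0.524, -0.004], 0.57)]
jar [([0.729, 0.086, 0.0], 0.7)]
steel_bowl [([0.396, 0.097, -0.005], 0.57), ([0.473, -0.29, 0.126], 0.41)]
tub [([0.37, -0.238, 0.002], 0.98), ([0.399, 0.097, -0.003], 0.54), ([0.544, -0.053, 0.056], 0.38)]
brush [([0.441, 0.477, 0.005], 0.82)]
can [([0.389, -0.534, -0.004], 0.83)]
cup [([0.614, 0.45, -0.003], 0.8)]
1.5
```

View pics/scene0.png

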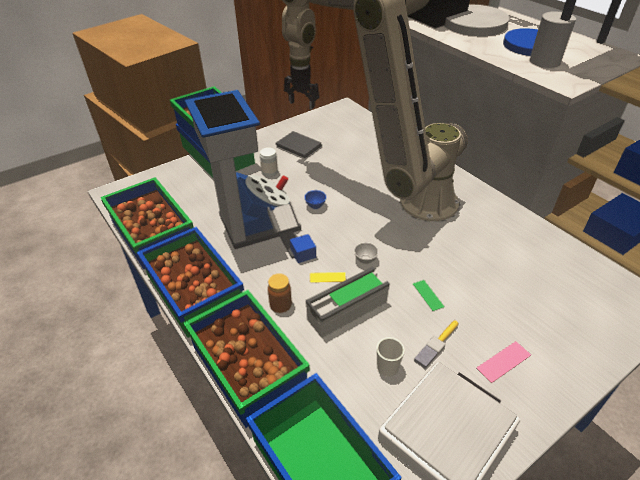

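View pics/top0.png

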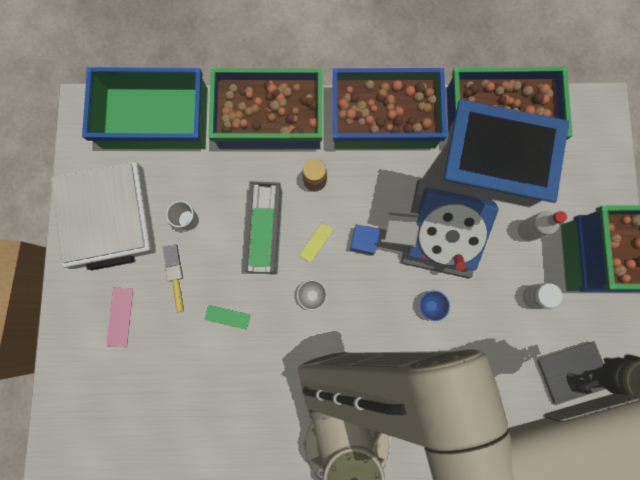

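The scene picture shows the green plate in its rack at pixel (355,290), the pedestal at (303,247) and the red knob at (282,183). In the top picture they are at (262,238), (365,240) and (460,262). Next I'll measure the yaws and positions from depth.

```bash
cat > h.py <<'E'
import numpy as np, cv2
from workcell import monitor, eyes, ticket
def cloud(r, pose=None):
    K=r['camera_matrix'];h,w=r['z_map'].shape
    u,v=np.meshgrid(np.arange(w),np.arange(h))
    d=np.array([r['k1'],0,0,0,0],float)
    p=cv2.undistortPoints(np.stack([u,v],-1).reshape(-1,1,2).astype(np.float64),K,d).reshape(h,w,2)
    z=r['z_map'].astype(float)
    P=np.stack([p[...,0]*z,p[...,1]*z,z],-1)
    T=r['pose'] if pose is None else pose
    return P@T[:3,:3].T+T[:3,3]
def rect(m,W):
    pts=W[m][:,:2].astype(np.float32)*1000
    return cv2.minAreaRect(pts),np.median(W[m],0),m.sum()
E
python3 - <<'E'
from h import *
np.set_printoptions(precision=4,suppress=True)
for c in ['top','scene']:
    r=eyes.read_camera(c);W=cloud(r);hsv=cv2.cvtColor(r['img'],cv2.COLOR_RGB2HSV).astype(int)
    ok=r['z_map']>0
    box=lambda x0,x1,y0,y1,z0,z1:(W[...,0]>x0)&(W[...,0]<x1)&(W[...,1]>y0)&(W[...,1]<y1)&(W[...,2]>z0)&(W[...,2]<z1)&ok
    g=(hsv[...,0]>45)&(hsv[...,0]<80)&(hsv[...,1]>120)
    b=(hsv[...,0]>100)&(hsv[...,0]<130)&(hsv[...,1]>110)
    rd=((hsv[...,0]<8)|(hsv[...,0]>172))&(hsv[...,1]>150)
    print(c)
    print('plate',rect(g&box(.4,.75,.15,.32,.07,.1),W))
    print('rack',rect(box(.4,.78,.15,.32,.06,.11),W))
    print('racktop z',rect(box(.4,.78,.15,.32,.086,.11),W))
    print('ped',rect(b&box(.48,.62,-.12,.02,.048,.062),W))
    k=rd&box(.4,.65,-.4,-.15,.1,.3); print('red',W[k].mean(0),k.sum(), W[k].min(0),W[k].max(0))
    print('hopper',rect(box(.45,.85,-.5,-.1,.455,.49),W))
    m=box(.45,.8,-.45,-.13,.07,.25)&b
    print('hous',rect(m,W))
    cv2.imwrite(f'pics/{c}_crop.png',cv2.resize(r['img'][140:320,200:520,::-1],None,fx=2.5,fy=2.5,interpolation=cv2.INTER_CUBIC))
    o=[[d['xyz'] for d in eyes.tip_of(n,c)[:1]] for n in ['hub','knob_mid','rest_top','rack_lip']]; print(o)
E
```

```text
top
plate (((0.0, 0.0), (0.0, 0.0), 0.0), array([nan, nan, nan]), np.int64(0))
rack (((575.39892578125, 230.224365234375), (85.25890350341797, 245.72509765625), 87.16203308105469), array([0.5666, 0.231 , 0.0837]), np.int64(2672))
racktop z (((575.4180297851562, 230.18142700195312), (84.70552825927734, 245.71908569335938), 87.12747192382812), array([0.5785, 0.2277, 0.0889]), np.int64(895))
ped (((544.2481079101562, -52.89272689819336), (67.86643981933594, 69.40171813964844), 77.56409454345703), array([ 0.5433, -0.0534,  0.0541]), np.int64(578))
red [ 0.4637 -0.2863  0.1464] 74 [ 0.4502 -0.2945  0.1244] [ 0.4864 -0.2752  0.1563]
hopper (((654.2132568359375, -297.94793701171875), (220.96914672851562, 171.7261505126953), 77.61277770996094), array([ 0.6506, -0.296 ,  0.4715]), np.int64(9497))
hous (((560.9472045898438, -276.8858642578125), (182.6148681640625, 175.2517852783203), 77.73357391357422), array([ 0.6101, -0.3136,  0.1675]), np.int64(1162))
[[[0.5393, -0.2714, 0.1416]], [[0.4738, -0.2863, 0.1245]], [[0.5463, -0.0542, 0.0556]], [[0.4583, 0.2377, 0.0797]]]
scene
plate (((546.292907
[... 391 characters left out ...]
08886719), array([0.5733, 0.2316, 0.09  ]), np.int64(1053))
ped (((546.1586303710938, -51.14060592651367), (71.38137817382812, 69.14881896972656), 76.91400909423828), array([ 0.548 , -0.0501,  0.0564]), np.int64(298))
red [ 0.4733 -0.2826  0.1372] 76 [ 0.4521 -0.2958  0.113 ] [ 0.4927 -0.2731  0.157 ]
hopper (((655.1635131835938, -297.7139587402344), (227.04991149902344, 169.09910583496094), 77.59231567382812), array([ 0.6627, -0.2766,  0.4729]), np.int64(2295))
hous (((601.76904296875, -282.8825378417969), (184.58651733398438, 103.71316528320312), 78.68473815917969), array([ 0.629 , -0.2533,  0.1705]), np.int64(335))
[[[0.5399, -0.2725, 0.1392]], [[0.4692, -0.29, 0.1252]], [[0.5475, -0.0544, 0.0552]], [[0.4552, 0.2365, 0.081]]]
  return _methods._mean(a, axis=axis, dtype=dtype,
  ret = um.true_divide(
```

View pics/top_crop.png

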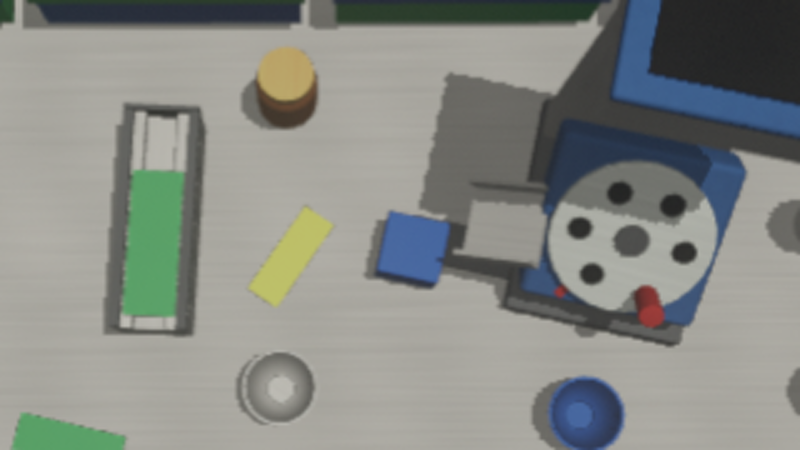

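Request:
send_rows([
  [0.016,0.038,0,3.25,255],
  [0.016,0.038,0,3.25,255],
  [0.016,0.038,0,3.25,255],
  [0.016,0.038,0,3.25,255],
  [0.016,0.038,0,3.25,255],
  [0.016,0.038,0,3.25,255],
  [0.016,0.038,0,3.25,255],
  [0.016,0.038,0,3.25,255],
  [0.016,0.038,0,3.25,255],
  [0.016,0.038,0,3.25,255],
])

```text
clock: 3.0
tcp_pos: [0.3762, -0.1515, 0.2316]
orientation: [0.0, 0.953, -0.304, 0.001]
wrist_force: [0.9, -0.9, 0.4]
finger_gap: 0.0005
```

Request:
send_rows([
  [0.028,0.038,0,3.25,255],
  [0.028,0.038,0,3.25,255],
  [0.028,0.038,0,3.25,255],
  [0.028,0.038,0,3.25,255],
  [0.028,0.038,0,3.25,255],
  [0.028,0.038,0,3.25,255],
  [0.028,0.038,0,3.25,255],
  [0.028,0.038,0,3.25,255],
  [0.028,0.038,0,3.25,255],
  [0.028,0.038,0,3.25,255],
  [0,0,0,0,255],
  [0,0,0,0,255],
])

```text
clock: 4.2
tcp_pos: [0.6558, 0.228, 0.2294]
orientation: [0.0, 1.0, -0.025, -0.001]
wrist_force: [-1.0, -0.5, -0.5]
finger_gap: 0.0002
```

```bash
cat >> h.py <<'E'
from scipy.spatial.transform import Rotation as R
def tool():
    s=monitor.get_state();T=np.eye(4);q=s['orientation'];T[:3,:3]=R.from_quat([q[1],q[2],q[3],q[0]]).as_matrix();T[:3,3]=s['tcp_pos'];return T
def wrist():
    T=tool(); r=eyes.read_camera('wrist'); return r,cloud(r,T@r['T_tool_cam'])
E
python3 - <<'E'
from h import *
np.set_printoptions(precision=4,suppress=True)
r,W=wrist(); cv2.imwrite('pics/w1.png',r['img'][:,:,::-1]);print(r['T_tool_cam'])
hsv=cv2.cvtColor(r['img'],cv2.COLOR_RGB2HSV).astype(int)
g=(hsv[...,0]>45)&(hsv[...,0]<85)&(hsv[...,1]>100)&(W[...,2]>.07)&(W[...,2]<.1)
print(g.sum());
if g.sum(): print(W[g].min(0),W[g].max(0),rect(g,W))
m=(W[...,2]>.086)&(W[...,2]<.097)&(r['z_map']>0);print(rect(m,W))
E
```

```text
[[ 1.     -0.0003 -0.0005  0.0005]
 [ 0.0004  0.9521  0.3057 -0.0777]
 [ 0.0004 -0.3057  0.9521 -0.1412]
 [ 0.      0.      0.      1.    ]]
20786
[ 0.4643 -0.1033  0.0701] [1.0093 0.374  0.1   ] (((812.0407104492188, 204.80081176757812), (340.0918884277344, 647.7792358398438), 60.33074951171875), array([0.5902, 0.2297, 0.0829]), np.int64(20786))
(((697.9479370117188, 146.28732299804688), (457.829833984375, 396.2020568847656), 11.892773628234863), array([0.6624, 0.2262, 0.0888]), np.int64(16950))
```

View pics/w1.png

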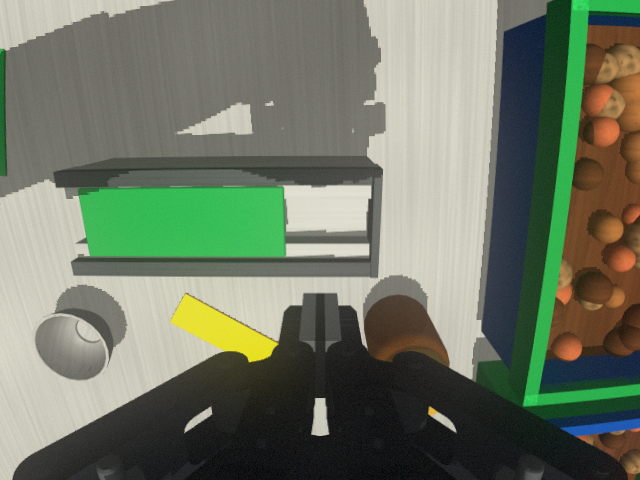

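The wrist picture shows the plate spanning columns 80–285 and rows 187–257, the rack wall near column 375, and the closed fingers at (320,300). I'll get the numbers within bounds.

```bash
python3 - <<'E'
from h import *
np.set_printoptions(precision=4,suppress=True)
r,W=wrist()
hsv=cv2.cvtColor(r['img'],cv2.COLOR_RGB2HSV).astype(int)
v,u=np.mgrid[:480,:640]; roi=(u>50)&(u<385)&(v>150)&(v<280)
g=roi&(hsv[...,0]>45)&(hsv[...,0]<85)&(hsv[...,1]>100)
print(rect(g,W)); print(cv2.boxPoints(rect(g,W)[0]))
m=roi&(W[...,2]>.086)&(W[...,2]<.097);print(rect(m,W)); print(cv2.boxPoints(rect(m,W)[0]))
E
```

```text
(((546.4049682617188, 228.95106506347656), (255.56124877929688, 96.70909881591797), 12.928234100341797), array([0.5521, 0.2315, 0.0826]), np.int64(13888))
[[411.0451 247.4915]
 [432.6818 153.2338]
 [681.7648 210.4107]
 [660.1281 304.6683]]
(((577.5304565429688, 228.82081604003906), (84.91136932373047, 246.396728515625), 87.24336242675781), array([0.591 , 0.2539, 0.0887]), np.int64(10925))
[[452.4328 192.3393]
 [698.5444 180.4892]
 [702.6281 265.3023]
 [456.5165 277.1525]]
```

Request:
send_rows([
  [0,-0.002,-0.04,0,255],
  [0,0,-0.04,0,255],
  [0,0,-0.04,0,255],
  [0,0,-0.03,0,255],
  [0,0,-0.01,0,255],
  [0,0,0,0,255],
])

```text
clock: 4.9
tcp_pos: [0.6545, 0.2237, 0.0709]
orientation: [0.0, 1.0, -0.026, -0.001]
wrist_force: [0.2, 0.5, 0.4]
finger_gap: 0.0002
```

Request:
send_rows([
  [-0.008,0.002,0,0,255],
  [-0.008,0.0005,0,0,255],
  [-0.008,0.0005,0,0,255],
  [-0.008,0.0005,0,0,255],
  [-0.008,0.0005,0,0,255],
  [-0.008,0.0005,0,0,255],
  [-0.008,0.0005,0,0,255],
  [-0.008,0.0005,0,0,255],
  [-0.007,0.0005,0,0,255],
  [-0.005,0,0,0,255],
  [-0.003,0,0,0,255],
  [0,0,0,0,255],
])

```text
clock: 6.1
tcp_pos: [0.5763, 0.231, 0.0712]
orientation: [0.0, 1.0, -0.026, -0.0]
wrist_force: [0.6, -1.0, 0.0]
finger_gap: 0.0002
```

```bash
cat > meas.py <<'E'
from h import *
np.set_printoptions(precision=4,suppress=True)
for c in ['top','scene','wrist']:
    if c=='wrist': r,W=wrist()
    else: r=eyes.read_camera(c);W=cloud(r)
    hsv=cv2.cvtColor(r['img'],cv2.COLOR_RGB2HSV).astype(int)
    g=(hsv[...,0]>45)&(hsv[...,0]<85)&(hsv[...,1]>100)&(W[...,2]>.04)&(W[...,2]<.12)&(W[...,0]>.3)&(W[...,0]<.72)&(W[...,1]>.17)&(W[...,1]<.3)&(r['z_map']>0)
    if g.sum()>50: print(c,rect(g,W),W[g].min(0),W[g].max(0))
    cv2.imwrite(f'pics/m_{c}_{monitor.get_state()["clock"]:.2f}.png',r['img'][:,:,::-1])
    print([(d['xyz'],d['conf']) for d in eyes.tip_of('plate',c)])
E
python3 meas.py; ls pics
```

```text
[([0.5398, 0.0848, -0.0019], 0.88), ([0.3381, 0.626, -0.0013], 0.64)]
scene (((480.3467712402344, 237.65516662597656), (61.9188346862793, 158.4439697265625), 88.57064819335938), array([0.4746, 0.2379, 0.0856]), np.int64(598)) [0.4008 0.2069 0.0775] [0.56   0.2686 0.0961]
[([0.3371, 0.6284, 0.0042], 0.82), ([0.4781, 0.2333, 0.0764], 0.75), ([0.5422, 0.0826, 0.0015], 0.66), ([0.3352, 0.3265, -0.0001], 0.63)]
wrist (((505.19744873046875, 231.06283569335938), (62.100975036621094, 132.79425048828125), 84.98211669921875), array([0.5037, 0.2371, 0.0826]), np.int64(31707)) [0.4366 0.2013 0.0583] [0.5729 0.2645 0.12  ]
[([0.481, 0.2333, 0.0847], 0.65)]
m_scene_6.25.png
m_top_6.15.png
m_wrist_6.35.png
scene0.png
scene_crop.png
top0.png
top_crop.png
w1.png
```

Plate centre is now about x=0.480, so about 55 mm stands out. I'll push 8 mm more, back off, and raise.

Request:
send_rows([
  [-0.005,0,0,0,255],
  [-0.003,0,0,0,255],
  [0,0,0,0,255],
  [0,0,0,0,255],
  [0.01,0,0,0,255],
  [0,0,0.03,0,255],
  [0,0,0.04,0,255],
  [-0.03,0,0.04,8.5,60],
  [-0.04,0,0.04,8.5,0],
  [-0.04,0,0,8.5,0],
  [-0.03,0,0,8.5,0],
  [-0.02,0,0,8.5,0],
])

```text
clock: 7.6
tcp_pos: [0.4223, 0.2311, 0.2176]
orientation: [-0.0, 0.94, 0.341, 0.001]
wrist_force: [0.7, 0.8, -0.1]
finger_gap: 0.0722
```

Request:
send_rows([
  [0,0,0,8.5,0],
  [0,0,0,8.5,0],
  [0,0,0,8.5,0],
  [0,0,0,8.5,0],
  [0,0,0,8.5,0],
  [0,0,0,5,0],
  [0,0,0,0,0],
  [0,0,0,0,0],
])

```text
clock: 8.4
tcp_pos: [0.424, 0.2311, 0.2168]
orientation: [0.0, 0.726, 0.688, 0.0]
wrist_force: [0.1, 0.9, 0.2]
finger_gap: 0.0853
```

```bash
python3 meas.py; ls pics; python3 -c "
from h import *
s=monitor.get_state();print(s['clock'],s['joint_pos'],s['tcp_pos'],s['orientation'])"
```

```text
top (((472.32049560546875, 230.3894805908203), (157.5601348876953, 52.32088088989258), 0.9993546009063721), array([0.5041, 0.2279, 0.0831]), np.int64(626)) [0.3938 0.205  0.0759] [0.5508 0.2576 0.0921]
[([0.5396, 0.0827, 0.0025], 0.9), ([0.34, 0.6248, 0.0011], 0.69), ([0.4747, 0.2352, 0.0795], 0.63)]
scene (((472.63104248046875, 235.28256225585938), (60.71915817260742, 161.4241180419922), 88.21952819824219), array([0.4777, 0.2346, 0.086 ]), np.int64(684)) [0.392  0.2027 0.0789] [0.5533 0.2656 0.0952]
[([0.4731, 0.2331, 0.0724], 0.93), ([0.3383, 0.6311, 0.0046], 0.92), ([0.3369, 0.3266, -0.001], 0.66), ([0.5427, 0.0825, 0.0001], 0.56)]
wrist (((475.32501220703125, 235.896728515625), (60.380123138427734, 160.75482177734375), 86.69761657714844), array([0.4642, 0.234 , 0.0825]), np.int64(13590)) [0.3937 0.2015 0.0421] [0.5554 0.2672 0.0854]
[([0.3351, 0.3318, 0.0033], 0.92), ([0.4745, 0.2314, 0.0817], 0.84), ([0.5478, 0.081, 0.0008], 0.55)]
m_scene_6.25.png
m_scene_8.55.png
m_top_6.15.png
m_top_8.45.png
m_wrist_6.35.png
m_wrist_8.65.png
scene0.png
scene_crop.png
top0.png
top_crop.png
w1.png
8.7 [ 3.32642121e-01  1.39753213e-01 -2.12926376e-01  1.21805892e+00
  8.60423134e-05  3.84735982e-01] [0.42354123 0.23099191 0.21667577] [-2.71997673e-05  7.25282806e-01  6.88451051e-01  4.41201329e-05]
```

Request:
send_rows([
  [-0.007,0.006,-0.03,0,0],
  [0,0,-0.04,0,0],
  [0,0,-0.04,0,0],
  [0,0,-0.03,0,0],
  [0,0,-0.017,0,0],
  [0,0,0,0,0],
  [0,0,0,0,0],
])

```text
clock: 9.4
tcp_pos: [0.4166, 0.2371, 0.06]
orientation: [-0.0, 0.725, 0.689, -0.0]
wrist_force: [-0.4, 1.2, 0.9]
finger_gap: 0.0852
```

```bash
python3 meas.py|grep wrist; ls pics|grep m_w
```

```text
wrist (((427.0018005371094, 237.24923706054688), (69.21947479248047, 66.58229064941406), 87.66313171386719), array([0.4219, 0.2362, 0.0826]), np.int64(22524)) [0.393  0.2015 0.0454] [0.4603 0.2706 0.0847]
m_wrist_6.35.png
m_wrist_8.65.png
m_wrist_9.65.png
```

View pics/m_wrist_9.65.png

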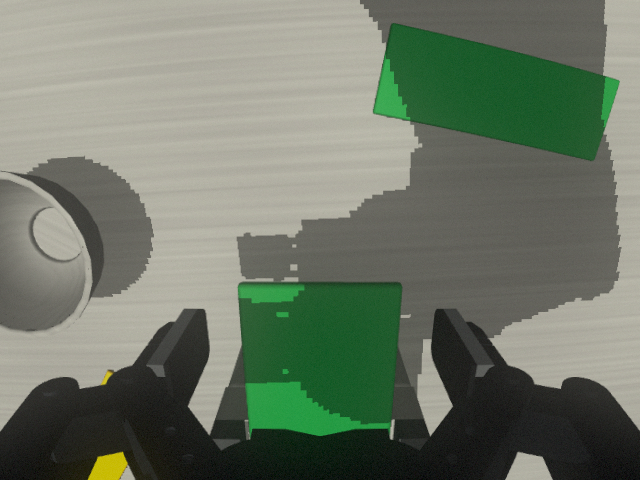

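The plate's end (columns 240–400) sits centred between the pads (207 and 435), so I'll close.

Request:
send_rows([
  [0,0,0,0,255],
  [0,0,0,0,255],
  [0,0,0,0,255],
  [0,0,0,0,255],
  [0,0,0,0,255],
  [0,0,0,0,255],
  [0,0,0,0,255],
], newtons=90)

```text
clock: 10.4
tcp_pos: [0.4166, 0.2371, 0.0598]
orientation: [0.0, 0.725, 0.689, 0.0]
wrist_force: [-0.5, -0.1, 3.8]
finger_gap: 0.0534
```

Request:
send_rows([
  [0,0,0.004,0,255],
  [0,0,0.008,0,255],
  [0,0,0.01,0,255],
  [0,0,0.01,0,255],
  [0,0,0,0,255],
])

```text
clock: 10.9
tcp_pos: [0.4178, 0.2375, 0.0936]
orientation: [0.001, 0.725, 0.689, 0.002]
wrist_force: [0.7, -0.0, -0.7]
finger_gap: 0.0533
```

```bash
cat > tilt.py <<'E'
from h import *
np.set_printoptions(precision=4,suppress=True)
import sys
for c in ['scene','wrist','top']:
    if c=='wrist': r,W=wrist()
    else: r=eyes.read_camera(c);W=cloud(r)
    hsv=cv2.cvtColor(r['img'],cv2.COLOR_RGB2HSV).astype(int)
    t=tool()[:3,3]
    g=(hsv[...,0]>45)&(hsv[...,0]<85)&(hsv[...,1]>100)&(abs(W[...,2]-t[2]-.02)<.035)&(abs(W[...,0]-t[0]-.05)<.12)&(abs(W[...,1]-t[1])<.06)&(r['z_map']>0)
    g=cv2.erode(g.astype(np.uint8),np.ones((3,3)))>0
    cv2.imwrite(f'pics/t_{c}_{monitor.get_state()["clock"]:.2f}.png',r['img'][:,:,::-1])
    if g.sum()>50:
        P=W[g];A=np.c_[P-P.mean(0)];n=np.linalg.svd(A,full_matrices=False)[2][2];n*=np.sign(n[2])
        print(c,g.sum(),'centre',rect(g,W)[0],P.mean(0),'n',n,'tcp',t)
E
python3 tilt.py; ls pics | grep t_
```

```text
scene 506 centre ((477.38067626953125, 235.9813232421875), (50.629852294921875, 145.81317138671875), 88.0008773803711) [0.4815 0.2348 0.1184] n [-0.0035 -0.027   0.9996] tcp [0.4174 0.2373 0.0928]
wrist 20469 centre ((427.432861328125, 236.0958251953125), (55.10032653808594, 64.76734924316406), 87.41209411621094) [0.4234 0.2364 0.1146] n [ 0.0022 -0.0009  1.    ] tcp [0.4169 0.2371 0.0922]
top 456 centre ((494.5784912109375, 232.05352783203125), (106.69908905029297, 45.720947265625), 1.4908168315887451) [0.5073 0.2292 0.1138] n [ 0.0035 -0.0074  1.    ] tcp [0.4165 0.237  0.0918]
m_wrist_6.35.png
m_wrist_8.65.png
m_wrist_9.65.png
t_scene_10.95.png
t_top_11.05.png
t_wrist_11.00.png
```

Request:
send_rows([
  [0.003,-0.01,0.01,-0.5,255],
  [0.005,-0.02,0.01,-1,255],
  [0.008,-0.03,0.01,-1,255],
  [0.01,-0.038,0.005,-1.5,255],
  [0.01,-0.038,0,-1.5,255],
  [0.01,-0.038,0,-1.5,255],
  [0.01,-0.038,0,-1,255],
  [0.008,-0.03,0,-1,255],
  [0.006,-0.02,0,-0.5,255],
  [0.004,-0.016,0,0,255],
  [0,0,0,0,255],
  [0,0,0,0,255],
])

```text
clock: 12.25
tcp_pos: [0.4901, -0.0415, 0.1267]
orientation: [-0.0, 0.78, 0.626, -0.0]
wrist_force: [-0.5, 0.9, -0.3]
finger_gap: 0.0531
```

```bash
python3 tilt.py; ls pics | grep t_;python3 -c "
from h import *
s=monitor.get_state();print(s['clock'],s['tcp_pos'],np.degrees(2*np.arctan2(s['orientation'][2],s['orientation'][1])))"
```

```text
scene 335 centre ((554.489501953125, -54.061344146728516), (48.347869873046875, 130.77337646484375), 76.63308715820312) [ 0.5586 -0.055   0.1513] n [ 0.0034 -0.0309  0.9995] tcp [ 0.4899 -0.0409  0.1267]
wrist 20716 centre ((499.486328125, -43.685333251953125), (54.836238861083984, 64.49688720703125), 77.59790802001953) [ 0.4958 -0.0429  0.1485] n [0.0062 0.0047 1.    ] tcp [ 0.49   -0.0406  0.1267]
m_wrist_6.35.png
m_wrist_8.65.png
m_wrist_9.65.png
t_scene_10.95.png
t_scene_12.30.png
t_top_11.05.png
t_top_12.40.png
t_wrist_11.00.png
t_wrist_12.35.png
12.4 [ 0.49002635 -0.04036843  0.12670663] 77.59035267563398
```

Request:
send_rows([
  [0,0,-0.02,0,255],
  [0,0,-0.03,0,255],
  [0,0,-0.02,0,255],
  [0,0,-0.012,0,255],
  [0,0,-0.005,0,255],
  [0,0,0,0,255],
  [0,0,0,0,255],
])

```text
clock: 13.1
tcp_pos: [0.4912, -0.041, 0.0405]
orientation: [0.001, 0.78, 0.626, 0.0]
wrist_force: [-0.2, 0.2, 0.4]
finger_gap: 0.0533
```

Request:
send_rows([
  [0,0,-0.001,0,255],
  [0,0,-0.001,0,255],
  [0,0,0,0,255],
])

```text
clock: 13.4
tcp_pos: [0.4907, -0.0411, 0.038]
orientation: [0.0, 0.78, 0.626, 0.0]
wrist_force: [-0.0, 0.3, -0.7]
finger_gap: 0.053
```

Request:
send_rows([
  [0,0,-0.001,0,255],
  [0,0,-0.001,0,255],
  [0,0,0,0,255],
])

```text
clock: 13.7
tcp_pos: [0.4906, -0.0411, 0.0357]
orientation: [0.0, 0.78, 0.626, 0.0]
wrist_force: [-0.7, -0.8, 0.4]
finger_gap: 0.0533
```

```bash
python3 tilt.py; ls pics | grep t_
```

```text
scene 346 centre ((556.2076416015625, -54.99552917480469), (54.333248138427734, 130.2539520263672), 75.67886352539062) [ 0.5589 -0.0551  0.0605] n [-0.0153 -0.0538  0.9984] tcp [ 0.4906 -0.0411  0.0358]
wrist 20597 centre ((500.4425964355469, -43.923912048339844), (55.267066955566406, 65.1015625), 77.62096405029297) [ 0.4965 -0.0429  0.0576] n [-0.0009  0.0013  1.    ] tcp [ 0.4906 -0.041   0.0358]
m_wrist_6.35.png
m_wrist_8.65.png
m_wrist_9.65.png
t_scene_10.95.png
t_scene_12.30.png
t_scene_13.75.png
t_top_11.05.png
t_top_12.40.png
t_top_13.85.png
t_wrist_11.00.png
t_wrist_12.35.png
t_wrist_13.80.png
```

Request:
send_rows([
  [0,0,-0.001,0,255],
  [0,0,0,0,255],
  [0,0,0,0,255],
])

```text
clock: 14.15
tcp_pos: [0.4906, -0.0411, 0.0352]
orientation: [0.0, 0.78, 0.626, 0.0]
wrist_force: [-2.5, -0.6, 5.9]
finger_gap: 0.0535
```

Request:
send_rows([
  [0,0,-0.001,0,255],
  [0,0,0,0,255],
  [0,0,0,0,255],
])

```text
clock: 14.45
tcp_pos: [0.4906, -0.0411, 0.0347]
orientation: [0.0, 0.78, 0.626, 0.0]
wrist_force: [-3.4, 0.5, 10.8]
finger_gap: 0.0533
```

Request:
send_rows([
  [0,0,0.001,0,255],
  [0,0,0,0,80],
  [0,0,0,0,60],
  [0,0,0,0,40],
  [0,0,0,0,20],
  [0,0,0,0,0],
  [0,0,0,0,0],
])

```text
clock: 15.15
tcp_pos: [0.4904, -0.041, 0.0346]
orientation: [-0.0, 0.78, 0.626, -0.0]
wrist_force: [-0.8, -0.5, 0.1]
finger_gap: 0.0855
```

```bash
python3 tilt.py; ls pics | grep t_w
```

```text
scene 361 centre ((553.7377319335938, -53.24930191040039), (49.83218765258789, 131.7742462158203), 77.05029296875) [ 0.5564 -0.0536  0.0608] n [-0.0084 -0.0485  0.9988] tcp [ 0.4904 -0.041   0.0346]
wrist 20718 centre ((499.4837951660156, -43.62729263305664), (55.11819076538086, 62.7686767578125), 77.38516998291016) [ 0.4959 -0.0428  0.0576] n [-0.0002  0.0001  1.    ] tcp [ 0.4905 -0.041   0.0346]
t_wrist_11.00.png
t_wrist_12.35.png
t_wrist_13.80.png
t_wrist_15.25.png
```

Request:
send_rows([
  [0,0,0.005,0,0],
  [0,0,0.02,0,0],
  [0,0,0.04,0,0],
  [0,0,0.05,0,0],
  [0,0,0.05,0,0],
  [-0.03,0,0.03,0,0],
  [-0.04,0,0,0,0],
  [-0.03,0,0,0,0],
  [0,0,0,0,0],
])

```text
clock: 16.2
tcp_pos: [0.3871, -0.0404, 0.2304]
orientation: [-0.0, 0.78, 0.626, -0.0]
wrist_force: [1.0, -0.2, 0.2]
finger_gap: 0.0853
```

```bash
cat > pl.py <<'E'
from h import *
np.set_printoptions(precision=4,suppress=True)
for c in ['scene','wrist','top']:
    if c=='wrist': r,W=wrist()
    else: r=eyes.read_camera(c);W=cloud(r)
    hsv=cv2.cvtColor(r['img'],cv2.COLOR_RGB2HSV).astype(int)
    box=(W[...,2]>.03)&(W[...,2]<.08)&(W[...,0]>.42)&(W[...,0]<.68)&(W[...,1]>-.13)&(W[...,1]<.05)&(r['z_map']>0)
    g=(hsv[...,0]>45)&(hsv[...,0]<85)&(hsv[...,1]>100)&box
    cv2.imwrite(f'pics/p_{c}_{monitor.get_state()["clock"]:.2f}.png',r['img'][:,:,::-1])
    if g.sum()>50:
        P=W[g];n=np.linalg.svd(P-P.mean(0),full_matrices=False)[2][2];n*=np.sign(n[2])
        print(c,g.sum(),rect(g,W)[0],P.mean(0),n)
    for nm in ['plate','rest_top','hub','knob_mid']: print(nm,[(d['xyz'],round(d['conf'],2)) for d in eyes.tip_of(nm,c)])
E
python3 pl.py; ls pics | grep p_
```

```text
scene 545 ((545.2947387695312, -52.928367614746094), (61.09953308105469, 160.66078186035156), 77.10274505615234) [ 0.5472 -0.0516  0.0607] [-0.001   0.0034  1.    ]
plate [([0.5453, -0.0536, 0.0532], 0.87), ([0.5447, 0.0816, 0.0031], 0.68), ([0.338, 0.6291, 0.0067], 0.55)]
rest_top [([0.5462, -0.0538, 0.0555], 0.94)]
hub [([0.5414, -0.2718, 0.1434], 0.81)]
knob_mid [([0.4716, -0.2911, 0.1283], 0.41), ([0.5353, -0.2752, 0.0012], 0.35)]
wrist 8056 ((546.9906005859375, -52.31100845336914), (59.48874282836914, 159.7469940185547), 77.19747924804688) [ 0.5391 -0.0526  0.0575] [0.0002 0.0002 1.    ]
plate [([0.5425, 0.0772, 0.0004], 0.94), ([0.5418, -0.0563, 0.0562], 0.77)]
rest_top []
hub []
knob_mid [([0.474, -0.2889, 0.1269], 0.63)]
top 856 ((544.6129150390625, -53.256378173828125), (54.9573974609375, 157.10986328125), 77.12602233886719) [ 0.5542 -0.051   0.0579] [0.0055 0.0042 1.    ]
plate [([0.3393, 0.6261, -0.0005], 0.91), ([0.5399, 0.0844, 0.0025], 0.79), ([0.5458, -0.0521, 0.0573], 0.71), ([0.3338, 0.3314, -0.0011], 0.58), ([0.5376, -0.2733, 0.1411], 0.52)]
rest_top [([0.547, -0.0568, 0.0545], 0.59)]
hub [([0.539, -0.2749, 0.1445], 0.8), ([0.6125, 0.4522, -0.0021], 0.72), ([0.3915, -0.5299, -0.0043], 0.34)]
knob_mid [([0.4731, -0.2895, 0.1265], 0.65)]
m_top_6.15.png
m_top_8.45.png
m_top_9.45.png
p_scene_16.25.png
p_top_16.75.png
p_wrist_16.50.png
t_top_11.05.png
t_top_12.40.png
t_top_13.85.png
t_top_15.30.png
top_crop.png
```

Placed well: the plate is at about (0.546, -0.053) against the pedestal at (0.546, -0.054), yaw -12.8° against -12.5°, and level. Next I'll measure the wrist and finger geometry for the hopper clearance.

```bash
python3 - <<'E'
from h import *
np.set_printoptions(precision=3,suppress=True)
T=tool()
a=np.radians(-12.4);ex=np.array([np.cos(a),np.sin(a)]);ey=np.array([-ex[1],ex[0]])
r=eyes.read_camera('scene');W=cloud(r)
d=W[...,:2]-T[:2,3];x=d@ex;y=d@ey;z=W[...,2]-T[2,3]
for z0 in np.arange(-.02,.42,.02):
    m=(abs(x)<.15)&(abs(y)<.12)&(z>=z0)&(z<z0+.02)&(r['z_map']>0)&(W[...,2]>.15)
    if m.sum(): print(round(z0,2),m.sum(),'x',x[m].min(),x[m].max(),'y',y[m].min(),y[m].max())
cv2.imwrite('pics/armcrop.png',cv2.resize(r['img'][60:260,240:480,::-1],None,fx=3,fy=3))
r,_=wrist();W=cloud(r,r['T_tool_cam'])
m=(r['z_map']>0)&(W[...,2]>-.05)&(W[...,2]<.02)&(abs(W[...,0])<.08)&(abs(W[...,1])<.03)
P=W[m];print(m.sum())
for z0 in np.arange(-.05,.02,.005):
    q=P[(P[:,2]>=z0)&(P[:,2]<z0+.005)]
    for s in(-1,1):
        k=q[q[:,0]*s>0]
        if len(k): print(round(z0,3),s,len(k),k.min(0),k.max(0))
E
```

```text
0.0 10 x -0.010881752430919647 0.009006928781393782 y -0.049529709916930204 0.04803562163253767
0.02 64 x -0.014822672638077728 0.011265365875805565 y -0.050637972283892135 0.057917165749347514
0.04 58 x -0.012403844011138388 0.01165793812126722 y -0.06981193409146327 0.06582281544652162
0.06 106 x -0.012455982315095293 0.015247255478284007 y -0.07658959002402511 0.07568075580421178
0.08 117 x -0.02443032244165616 0.01869368943170932 y -0.07255606537216763 0.07433030802345125
0.1 158 x -0.017860237440470633 0.019610011318417914 y -0.07035568905749427 0.07299913480887514
0.12 87 x -0.03033006393945224 0.03672712937257789 y -0.006747169691013566 0.07194946430203984
0.14 147 x -0.03730818787028717 0.03675459339198491 y -0.009839155884154838 0.04219919020339742
0.16 190 x -0.03946712573904384 0.03663462052416192 y -0.031824833802651845 0.041366829634011386
0.18 111 x -0.03389472169293943 0.03652593836763337 y -0.012926509429365891 0.038118122384795644
0.2 157 x -0.03932080935769587 0.03732899857872124 y -0.013508451271166604 0.042361285708934576
0.22 168 x -0.035492078262491865 0.0367763
[... 1161 characters left out ...]
1 658 [-0.057 -0.012 -0.04 ] [-0.043  0.012 -0.035]
-0.04 1 636 [ 0.041 -0.011 -0.04 ] [ 0.056  0.012 -0.035]
-0.035 -1 598 [-0.057 -0.011 -0.035] [-0.043  0.012 -0.03 ]
-0.035 1 609 [ 0.042 -0.011 -0.035] [ 0.056  0.012 -0.03 ]
-0.03 -1 520 [-0.057 -0.011 -0.03 ] [-0.043  0.012 -0.025]
-0.03 1 527 [ 0.042 -0.011 -0.03 ] [ 0.056  0.012 -0.025]
-0.025 -1 480 [-0.057 -0.011 -0.025] [-0.043  0.011 -0.02 ]
-0.025 1 475 [ 0.041 -0.012 -0.025] [ 0.056  0.012 -0.02 ]
-0.02 -1 375 [-0.056 -0.011 -0.02 ] [-0.043  0.012 -0.015]
-0.02 1 356 [ 0.041 -0.011 -0.02 ] [ 0.055  0.012 -0.015]
-0.015 -1 128 [-0.05  -0.01  -0.015] [-0.043  0.011 -0.011]
-0.015 1 124 [ 0.042 -0.01  -0.015] [ 0.045  0.011 -0.011]
```

View pics/armcrop.png

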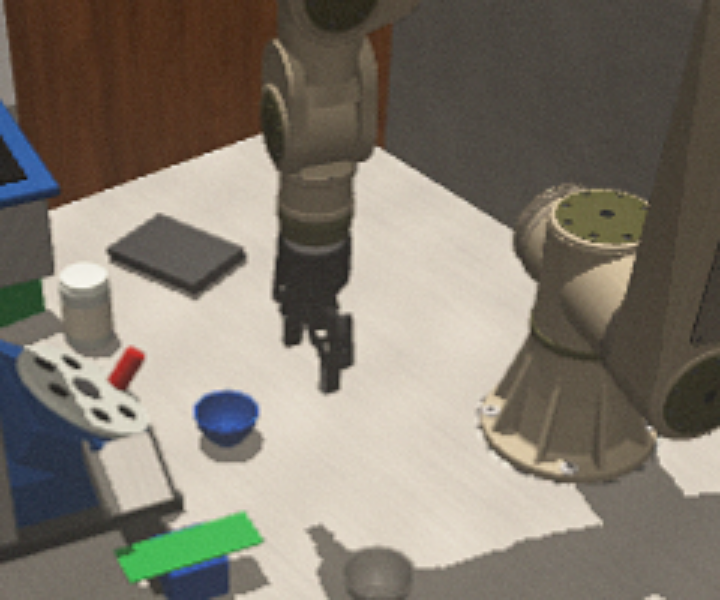

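View pics/p_wrist_16.50.png

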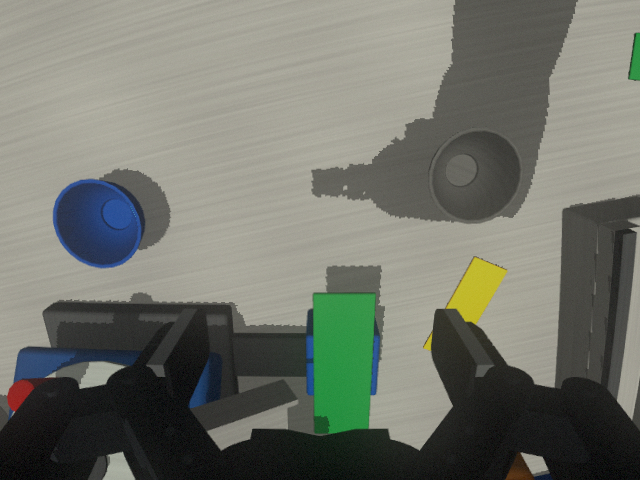

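```bash
cat > path.py <<'E'
from h import *
HUB=np.array([.540,-.273,.1415]);a=np.radians(-12.5);ex=np.array([np.cos(a),np.sin(a)]);ey=np.array([-ex[1],ex[0]])
t=np.radians(35)
def tcp(deg,h=.032,dz=-.012,off=.0495):
    th=np.radians(deg);c,s=np.cos(th),np.sin(th);r=.065
    X=r*c*np.cos(t)-h*np.sin(t)-off-.008*max(0,c);Y=r*s;Z=r*c*np.sin(t)+h*np.cos(t)+dz-.012+.005*max(0,s)
    p=HUB[:2]+X*ex+Y*ey
    return np.array([p[0],p[1],HUB[2]+Z])
if __name__=='__main__':
    s=monitor.get_state();print(s['clock'],s['tcp_pos'])
    prev=np.round(tcp(250),3);print('start',prev)
    for i,d in enumerate(range(240,-200,-10)):
        q=np.round(tcp(d),3);print(d,q,np.round((q-prev),3).tolist());prev=q
E
python3 path.py
```

```text
17.05 [ 0.39051404 -0.04099415  0.22965627]
start [ 0.443 -0.314  0.131]
240 [ 0.436 -0.308  0.125] [-0.007, 0.006, -0.006]
230 [ 0.43 -0.3   0.12] [-0.006, 0.008, -0.005]
220 [ 0.425 -0.29   0.115] [-0.005, 0.01, -0.005]
210 [ 0.422 -0.28   0.111] [-0.003, 0.01, -0.004]
200 [ 0.42  -0.269  0.109] [-0.002, 0.011, -0.002]
190 [ 0.42  -0.258  0.107] [0.0, 0.011, -0.002]
180 [ 0.422 -0.247  0.106] [0.002, 0.011, -0.001]
170 [ 0.425 -0.236  0.108] [0.003, 0.011, 0.002]
160 [ 0.43  -0.226  0.11 ] [0.005, 0.01, 0.002]
150 [ 0.436 -0.217  0.114] [0.006, 0.009, 0.004]
140 [ 0.443 -0.209  0.118] [0.007, 0.008, 0.004]
130 [ 0.451 -0.202  0.124] [0.008, 0.007, 0.006]
120 [ 0.46  -0.198  0.129] [0.009, 0.004, 0.005]
110 [ 0.469 -0.195  0.136] [0.009, 0.003, 0.007]
100 [ 0.479 -0.194  0.142] [0.01, 0.001, 0.006]
90 [ 0.488 -0.195  0.149] [0.009, -0.001, 0.007]
80 [ 0.495 -0.198  0.155] [0.007, -0.003, 0.006]
70 [ 0.502 -0.202  0.161] [0.007, -0.004, 0.006]
60 [ 0.508 -0.208  0.167] [0.006, -0.006, 0.006]
50 [ 0.513 -0.216  0.172] [0.005, -0.008, 0.005]
40 [ 0.517 -0.225  0.175] [0.004, -0.009, 0.
[... 469 characters left out ...]
318  0.162] [-0.007, -0.005, -0.006]
-70 [ 0.476 -0.321  0.156] [-0.008, -0.003, -0.006]
-80 [ 0.468 -0.323  0.15 ] [-0.008, -0.002, -0.006]
-90 [ 0.46  -0.322  0.144] [-0.008, 0.001, -0.006]
-100 [ 0.451 -0.319  0.137] [-0.009, 0.003, -0.007]
-110 [ 0.443 -0.314  0.131] [-0.008, 0.005, -0.006]
-120 [ 0.436 -0.308  0.125] [-0.007, 0.006, -0.006]
-130 [ 0.43 -0.3   0.12] [-0.006, 0.008, -0.005]
-140 [ 0.425 -0.29   0.115] [-0.005, 0.01, -0.005]
-150 [ 0.422 -0.28   0.111] [-0.003, 0.01, -0.004]
-160 [ 0.42  -0.269  0.109] [-0.002, 0.011, -0.002]
-170 [ 0.42  -0.258  0.107] [0.0, 0.011, -0.002]
-180 [ 0.422 -0.247  0.106] [0.002, 0.011, -0.001]
-190 [ 0.425 -0.236  0.108] [0.003, 0.011, 0.002]
```

Request:
send_rows([
  [0.005,-0.025,0,-8.2,0],
  [0.005,-0.025,0,-8.2,0],
  [0.005,-0.025,0,-8.2,0],
  [0.005,-0.025,0,-8.2,0],
  [0.005,-0.025,0,-8.2,0],
  [0.005,-0.025,0,-8.2,0],
  [0.005,-0.025,0,-8.2,0],
  [0.005,-0.025,0,-8.2,0],
  [0.005,-0.025,0,-8.2,0],
  [0.005,-0.025,0,-8.2,0],
  [0.003,-0.023,0,-8.1,0],
  [0,0,0,0,0],
])

```text
clock: 18.25
tcp_pos: [0.4438, -0.3167, 0.2291]
orientation: [0.0, 0.994, -0.112, 0.0]
wrist_force: [0.3, -0.3, -0.1]
finger_gap: 0.0852
```

```bash
python3 - <<'E'
from h import *
s=monitor.get_state();q=s['orientation'];print(s['clock'],s['tcp_pos'],np.degrees(2*np.arctan2(q[2],q[1])),s['joint_pos'])
for c in ['wrist','scene']:
    r=eyes.read_camera(c);cv2.imwrite(f'pics/c1_{c}.png',r['img'][:,:,::-1] if c=='wrist' else cv2.resize(r['img'][60:300,180:500,::-1],None,fx=2.4,fy=2.4))
E
```

```text
18.25 [ 0.44382533 -0.31669115  0.22913262] -12.808353844887115 [-7.66785109e-01  2.55185473e-01 -3.78954443e-02  1.27689192e+00
 -4.23147796e-04  1.02755899e+00]
```

View pics/c1_wrist.png

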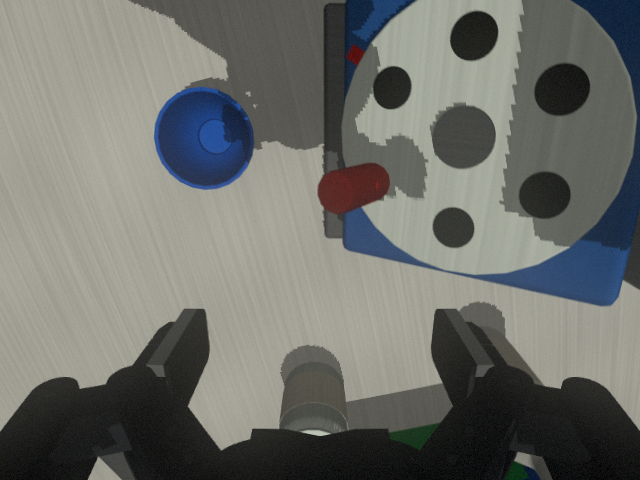

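View pics/c1_scene.png

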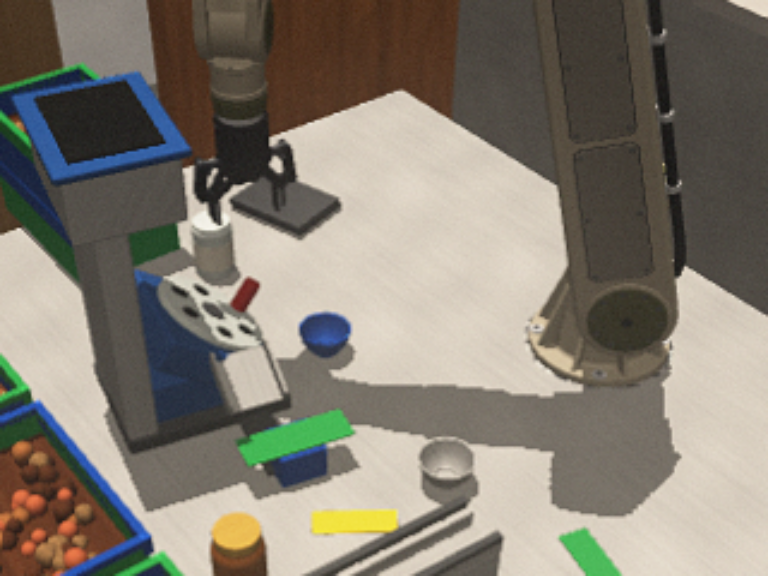

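Knob at (350,190) in the wrist picture, the pushing finger at (460,330) on its right as planned, and the red stop mark at (355,55). I'll lower and begin winding.

Request:
send_rows([
  [0,0.003,-0.03,0,0],
  [0,0,-0.04,0,0],
  [0,0,-0.028,0,0],
  [0,0,0,0,0],
  [-0.007,0.006,-0.006,0,0],
  [-0.006,0.008,-0.005,0,0],
  [-0.005,0.01,-0.005,0,0],
  [-0.003,0.01,-0.004,0,0],
  [-0.002,0.011,-0.002,0,0],
  [0,0.011,-0.002,0,0],
  [0.002,0.011,-0.001,0,0],
  [0,0,0,0,0],
])

```text
clock: 19.55
tcp_pos: [0.4224, -0.2417, 0.1065]
orientation: [-0.001, 0.994, -0.108, -0.0]
wrist_force: [0.1, 0.2, 0.3]
finger_gap: 0.0854
```

```bash
cat > kn.py <<'E'
from h import *; import sys
from path import HUB,ex,ey,t
s=monitor.get_state();print(s['clock'],s['tcp_pos'],s['wrist_force'])
for c in ['top','scene','wrist']:
    if c=='wrist': r,W=wrist()
    else: r=eyes.read_camera(c);W=cloud(r)
    hsv=cv2.cvtColor(r['img'],cv2.COLOR_RGB2HSV).astype(int)
    d=W-HUB;X=d[...,:2]@ex;Y=d[...,:2]@ey;Z=d[...,2]
    hx=X*np.cos(t)+Z*np.sin(t);hz=-X*np.sin(t)+Z*np.cos(t)
    m=((hsv[...,0]<8)|(hsv[...,0]>172))&(hsv[...,1]>120)&(hz>.008)&(hz<.07)&(np.hypot(hx,Y)<.11)&(r['z_map']>0)
    if m.sum()>5: 
        x,y=np.median(hx[m]),np.median(Y[m]); print(c,m.sum(),x,y,'deg',np.degrees(np.arctan2(y,x)))
    cv2.imwrite(f'pics/k_{c}_{s["clock"]:.2f}.png',r['img'][:,:,::-1])
E
python3 kn.py
```

```text
19.55 [ 0.42235838 -0.24166973  0.10652527] [0.05895255 0.17723979 0.3231385 ]
top 120 -0.05581592179536415 0.03227924922203153 deg 149.95851151908778
scene 85 -0.05353195519348596 0.03745708337035093 deg 145.01896111999054
wrist 8349 -0.057343867546790675 0.034408387216771204 deg 149.0347251423692
```

Request:
send_rows([
  [0.003,0.009,0.002,0,0],
  [0.005,0.009,0.002,0,0],
  [0.006,0.008,0.004,0,0],
  [0.007,0.007,0.004,0,0],
  [0.008,0.006,0.006,0,0],
  [0.009,0.004,0.005,0,0],
  [0.009,0.003,0.007,0,0],
  [0.01,0.001,0.006,0,0],
  [0,0,0,0,0],
])

```text
clock: 20.6
tcp_pos: [0.4812, -0.1962, 0.1437]
orientation: [-0.0, 0.994, -0.108, 0.001]
wrist_force: [-0.6, 0.0, 0.6]
finger_gap: 0.0856
```

```bash
python3 kn.py
```

```text
20.6 [ 0.48122192 -0.19624605  0.14372238] [-0.55042595  0.02504251  0.64554801]
top 41 0.03375043687417128 0.06353008442720304 deg 62.02046967870203
scene 95 0.03125330394502784 0.06665355851329995 deg 64.87850669595466
wrist 4900 0.024856713020202918 0.070316252953314 deg 70.531558254628
```

Request:
send_rows([
  [0.008,0.001,0.006,0,0],
  [0.007,-0.003,0.006,0,0],
  [0.006,-0.004,0.006,0,0],
  [0.006,-0.006,0.006,0,0],
  [0.005,-0.008,0.005,0,0],
  [0.003,-0.009,0.003,0,0],
  [0.002,-0.01,0.004,0,0],
  [0.001,-0.011,0.001,0,0],
  [0,0,0,0,0],
])

```text
clock: 21.65
tcp_pos: [0.518, -0.2496, 0.1801]
orientation: [0.001, 0.994, -0.11, 0.001]
wrist_force: [-0.5, 0.1, -0.2]
finger_gap: 0.0853
```

```bash
python3 kn.py
```

```text
21.65 [ 0.51800403 -0.24957777  0.18005481] [-0.53377816  0.08855963 -0.22336696]
scene 70 0.06844825533417069 0.0019179566510173875 deg 1.6050383479625112
wrist 600 0.0572906239893389 0.0015415126557080348 deg 1.5412794943290438
```

View pics/k_wrist_21.65.png

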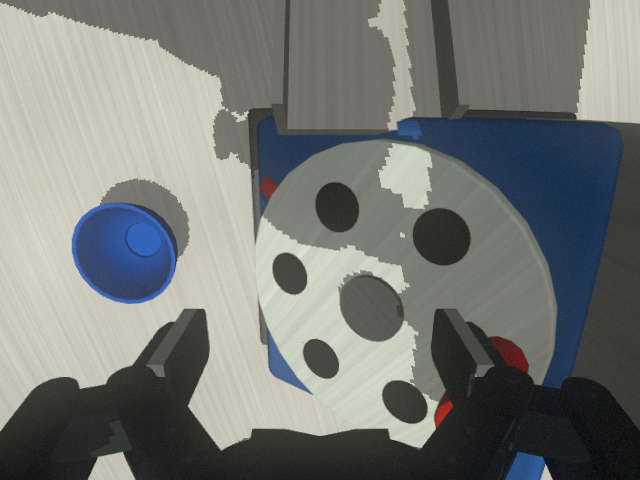

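View pics/k_scene_21.65.png

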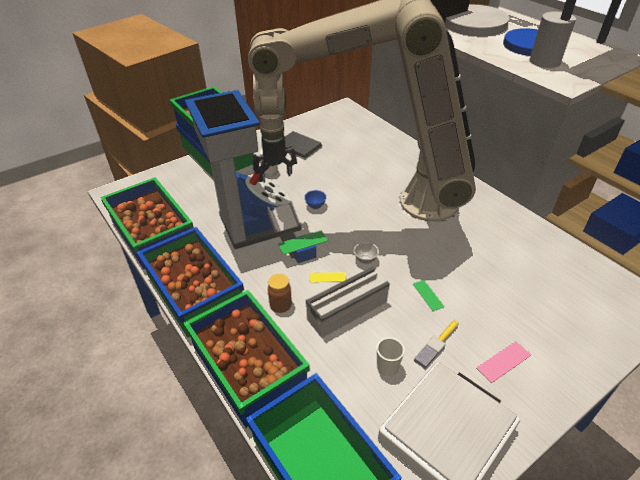

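Request:
send_rows([
  [0,-0.009,0.001,0,0],
  [-0.001,-0.011,0,0,0],
  [-0.001,-0.011,-0.001,0,0],
  [-0.002,-0.01,-0.001,0,0],
  [0,0,0,0,0],
])

```text
clock: 22.3
tcp_pos: [0.5133, -0.2902, 0.1784]
orientation: [0.001, 0.994, -0.11, 0.0]
wrist_force: [-0.0, 0.4, -0.1]
finger_gap: 0.0855
```

```bash
python3 kn.py
```

```text
22.3 [ 0.5132679  -0.29024978  0.17838931] [-0.03811559  0.3775777  -0.08847208]
scene 49 0.04550836199747846 -0.039868048678400235 deg -41.22029991238681
wrist 4657 0.04564335066625054 -0.04054342839630449 deg -41.61359090658153
```

Request:
send_rows([
  [-0.002,-0.009,-0.003,0,0],
  [-0.005,-0.008,-0.004,0,0],
  [-0.007,-0.006,-0.004,0,0],
  [-0.008,-0.005,-0.006,0,0],
  [-0.009,-0.003,-0.006,0,0],
  [-0.009,-0.002,-0.006,0,0],
  [-0.009,0.001,-0.006,0,0],
  [-0.009,0.003,-0.007,0,0],
  [0,0,0,0,0],
])

```text
clock: 23.35
tcp_pos: [0.453, -0.3161, 0.1352]
orientation: [-0.001, 0.994, -0.11, -0.002]
wrist_force: [0.2, 0.6, -0.5]
finger_gap: 0.0855
```

```bash
python3 kn.py
```

```text
23.35 [ 0.45302832 -0.31606639  0.13524802] [ 0.2290537   0.56456278 -0.51535373]
top 73 -0.030922792279248122 -0.04735661999876153 deg -123.14362008857083
scene 82 -0.03123371873740139 -0.047626337499991636 deg -123.25717089279124
wrist 6759 -0.031333069210419916 -0.0486784781992489 deg -122.76832921159374
```

View pics/k_wrist_22.30.png

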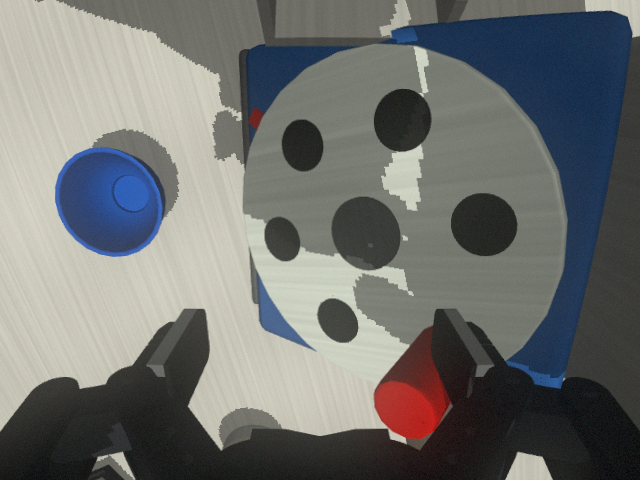

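Request:
send_rows([
  [-0.009,0.002,-0.005,0,0],
  [-0.008,0.005,-0.006,0,0],
  [-0.006,0.008,-0.005,0,0],
  [-0.005,0.01,-0.005,0,0],
  [-0.003,0.01,-0.004,0,0],
  [-0.002,0.011,-0.002,0,0],
  [0,0.011,-0.002,0,0],
  [0,0,0,0,0],
])

```text
clock: 24.3
tcp_pos: [0.4217, -0.2576, 0.1072]
orientation: [-0.001, 0.994, -0.108, -0.001]
wrist_force: [-0.6, 0.2, -0.6]
finger_gap: 0.0853
```

```bash
python3 kn.py
```

```text
24.3 [ 0.42173515 -0.25762359  0.10717433] [-0.56697243  0.21471208 -0.62458034]
top 115 -0.06023857789488991 0.016854751739558037 deg 164.36838224406952
scene 85 -0.05990667335425029 0.02101363056816381 deg 160.67051808822714
wrist 7930 -0.06188782105350872 0.018502187334992745 deg 163.35526526671288
```

Request:
send_rows([
  [0.002,0.009,-0.001,0,0],
  [0.002,0.005,0.001,0,0],
  [0,0,0,0,0],
  [0,0,0,0,0],
])

```text
clock: 24.85
tcp_pos: [0.4266, -0.2454, 0.1076]
orientation: [-0.0, 0.994, -0.109, 0.0]
wrist_force: [-0.0, 0.2, 0.2]
finger_gap: 0.0855
```

Request:
send_rows([
  [0.001,0.003,0.001,0,0],
  [0,0,0,0,0],
  [0,0,0,0,0],
])

```text
clock: 25.15
tcp_pos: [0.4276, -0.243, 0.1087]
orientation: [-0.0, 0.994, -0.109, 0.0]
wrist_force: [0.6, -0.7, -0.8]
finger_gap: 0.0855
```

```bash
python3 kn.py
```

```text
25.15 [ 0.42758617 -0.24298382  0.10870761] [ 0.63634105 -0.72185579 -0.76185779]
top 120 -0.055619796628392865 0.031214138799537525 deg 150.69861757670253
scene 83 -0.055129012543543694 0.03589013245711155 deg 146.93503662166754
wrist 8142 -0.05717418843722309 0.03369663991561323 deg 149.48626119606834
```

Request:
send_rows([
  [0.001,0.002,0,0,0],
  [0,0,0,0,0],
  [0,0,0,0,0],
])

```text
clock: 25.6
tcp_pos: [0.4285, -0.2411, 0.1088]
orientation: [0.0, 0.994, -0.109, 0.0]
wrist_force: [-1.8, -2.2, 1.9]
finger_gap: 0.0855
```

Request:
send_rows([
  [0.001,0.002,0,0,0],
  [0,0,0,0,0],
  [0,0,0,0,0],
])

```text
clock: 25.9
tcp_pos: [0.4295, -0.2389, 0.1087]
orientation: [0.0, 0.994, -0.109, 0.0]
wrist_force: [-1.5, -2.6, 2.4]
finger_gap: 0.0853
```

Request:
send_rows([
  [0.001,0.002,0,0,0],
  [0,0,0,0,0],
  [0,0,0,0,0],
])

```text
clock: 26.2
tcp_pos: [0.4305, -0.2368, 0.1086]
orientation: [-0.0, 0.994, -0.109, 0.0]
wrist_force: [-1.5, -1.8, 1.6]
finger_gap: 0.0854
```

Request:
send_rows([
  [0.001,0.002,0,0,0],
  [0,0,0,0,0],
  [0,0,0,0,0],
])

```text
clock: 26.5
tcp_pos: [0.4314, -0.2366, 0.1091]
orientation: [0.002, 0.994, -0.11, 0.0]
wrist_force: [-3.8, -6.5, 3.0]
finger_gap: 0.0856
```

Request:
send_rows([
  [0.001,0.002,0,0,0],
  [0,0,0,0,0],
  [0,0,0,0,0],
])

```text
clock: 26.8
tcp_pos: [0.4324, -0.2365, 0.1098]
orientation: [0.004, 0.994, -0.111, 0.0]
wrist_force: [-6.4, -11.8, 4.5]
finger_gap: 0.0852
```

```bash
python3 kn.py
```

```text
26.8 [ 0.4323751  -0.23651011  0.10976636] [ -6.38111352 -11.78587462   4.46308956]
top 117 -0.05254965834410631 0.038067165415880524 deg 144.08028997479934
scene 87 -0.05168102736999994 0.042031519559580705 deg 140.878982498763
wrist 8307 -0.05346812301670314 0.04084040569664074 deg 142.6264252972806
```

Force jumped to about 13 N with no further travel, so the crank is at its stop. I'll back off the knob and raise.

Request:
send_rows([
  [-0.003,-0.008,0,0,0],
  [-0.005,-0.015,0,0,0],
  [-0.005,-0.01,0,0,0],
  [0,0,0.03,0,0],
  [0,0,0.04,0,0],
  [-0.02,0,0.04,0,0],
  [-0.04,0,0.04,0,0],
  [-0.02,0,0,0,0],
  [0,0,0,0,0],
  [0,0,0,0,0],
  [0,0,0,0,0],
])

```text
clock: 28.05
tcp_pos: [0.3445, -0.2657, 0.2532]
orientation: [-0.001, 0.994, -0.109, -0.0]
wrist_force: [0.6, 0.1, -0.0]
finger_gap: 0.0853
```

```bash
python3 kn.py; python3 pl.py | grep -v hub; python3 - <<'E'
from h import *
for n in ['bottle','jar','steel_bowl','tub','brush','can','cup']:
    print(n,[[(np.round(d['xyz'],3).tolist(),round(d['conf'],2)) for d in eyes.tip_of(n,c)[:2]] for c in('top','scene')])
r=eyes.read_camera('top');cv2.imwrite('pics/fin.png',r['img'][:,:,::-1])
E
```

```text
28.05 [ 0.34449811 -0.26569806  0.25315529] [ 0.58548477  0.13668762 -0.03649597]
top 118 -0.05151447584306276 0.038202382826251415 deg 143.43990838695453
scene 89 -0.04995592418115601 0.04282909205245147 deg 139.3922738075056
wrist 1588 -0.053915574897976645 0.035656442458077295 deg 146.521803430413
scene 543 ((545.6785278320312, -52.5992431640625), (57.90494155883789, 157.3000030517578), 76.7710952758789) [ 0.5473 -0.052   0.0603] [ 0.002  -0.012   0.9999]
plate [([0.5482, -0.0518, 0.0509], 0.97), ([0.5413, 0.0825, -0.0008], 0.9), ([0.338, 0.3275, -0.0028], 0.85), ([0.338, 0.6296, 0.005], 0.77)]
rest_top [([0.4465, 0.4809, -0.0013], 0.55)]
knob_mid [([0.484, -0.2282, 0.1287], 0.43)]
plate []
rest_top []
knob_mid [([0.487, -0.2258, 0.1288], 0.85)]
top 1070 ((544.458740234375, -53.63983917236328), (55.520687103271484, 156.85455322265625), 77.36538696289062) [ 0.5436 -0.0529  0.0577] [-0.0005 -0.0055  1.    ]
plate [([0.3324, 0.3302, -0.0012], 0.88), ([0.3367, 0.6254, -0.0012], 0.7), ([0.5434, 0.0818, 0.0029], 0.62), ([0.5377, -0.2748, 0.1427], 0.44)]
rest_top [([0.5471, -0.054, 0.0567], 0.82)]
knob_mid [([0.4931, -0.2265, 0.1298], 0.49), ([0.5752, 0.2284, 0.0039], 0.19)]
bottle [[([0.58, -0.526, 0.001], 0.62)], [([0.486, -0.227, 0.126], 0.24)]]
jar [[([0.728, 0.083, -0.001], 0.94)], [([0.727, 0.09, 0.004], 0.7), ([0.538, -0.276, 0.003], 0.35)]]
steel_bowl [[([0.398, 0.098, -0.005], 0.6)], [([0.398, 0.096, -0.001], 0.79)]]
tub [[([0.368, -0.238, 0.002], 0.77)], [([0.365, -0.239, 0.0], 0.66), ([0.549, -0.052, 0.058], 0.51)]]
brush [[([0.442, 0.477, 0.003], 0.9)], [([0.442, 0.479, 0.001], 0.9)]]
can [[], [([0.39, -0.529, 0.001], 0.78)]]
cup [[([0.366, -0.242, 0.002], 0.72), ([0.613, 0.452, 0.0], 0.58)], [([0.615, 0.448, 0.003], 0.66), ([0.363, -0.237, 0.001], 0.5)]]
```

View pics/fin.png

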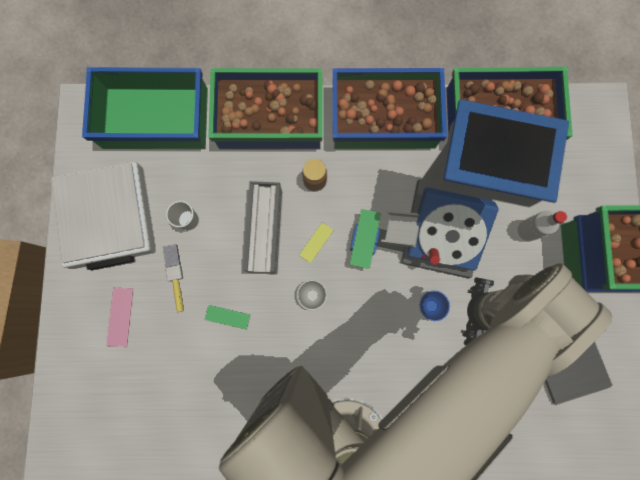

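```bash
python3 -c "
from workcell import ticket
print(ticket.hand_in())"
```

```text
the job is handed in; nothing more can be done
None
```

The job is done and handed in at about 28 s of the 72 s allowed. The system reports no verdict, so what follows rests on my own checks.

- **Plate:** I slid it out until about 61 mm stood past the rack's open end. I then gripped it across its width, carried it level, and set it on the pedestal until I felt contact, before releasing.
- **Plate check at the end:** The top and scene cameras put the plate's centre about 2 mm from the pedestal's and its yaw within about 1°. It lay flat. The wrist camera could not see the plate in that last check.
- **Crank:** I pushed the knob clockwise with one open finger for a full turn and on to the stop. There the force jumped from about 3.5 N to about 13 N and the knob stopped moving. I then backed off and raised the arm clear.
- **Knob angle:** The different estimates put the final knob angle between 139° and 150°, against a nominal 147° at the stop. That spread is mostly from seeing only part of the knob's surface. Every estimate is past the 155.6° needed for 7.25 rad.
- **Bystanders:** The bottle, jar, steel bowl, tub, brush, can and cup all read within about 4 mm of where they started. The networks also gave some false labels, such as tub for cup, which I discounted. The can showed up only in the scene camera at the end.

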